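Set out the turned feet by height

ROBOT

A 6-joint arm with a two-finger parallel gripper is mounted at the origin on the work surface. World frame = base frame: x ahead of the robot, y to its left, z up, the work surface at z = 0. Lengths are in m, angles in rad, forces in N, time in s.
With the tool pointing down it reaches from about 0.35 to 0.975 m from the base axis. Payload 4.9 kg.
Tool frame: the origin (TCP) lies on the front face of the gripper's body, between the roots of the fingers; the fingertips stand ctrl.finger_overhang ahead of it and the grasp point (between the pads) lies 54 mm ahead of it (ctrl.finger_overhang is the distance from the TCP to the fingertips, in m); z points along the fingers, y is the line along which they close (so a half turn about z gives the same grasp; the last joint's range is limited). The gripper opens to 85 mm and grips with 20 to 120 N. Pads are 22 mm wide; open, the fingers measure 114 mm over their backs; the gripper's body (76 mm by 85 mm) begins 54 mm behind the grasp point. The pads swing forward as they close: fully open they stand 13 mm farther back than shut.
Start: joints at [-1.46, 0.053, 1.613, -0, 1.476, -0.119], TCP at [0.142, -0.609, 0.304] pointing down, gripper open.
Joint ranges: [-3.01, 3.01], [-1.01, 2.22], [0.06, 2.58], [-1.02, 4.17], [0.09, 2.62], [-3.14, 3.14]. Speed limits (rad/s): [2.57, 2.57, 3.14, 3.14, 3.14, 3.14].

INTERFACE

Orientations are given as a rotation vector (axis times angle).
In Python, from station import ctrl, vision gives the robot as it stands. The module is installed in compiled form; this text tells all that it offers.
- The arm moves only by the tool drive_tool, never from a script. Its argument "rows" is a list of rows, each a list of 2 entries, a list of its own where there are three numbers: the shift along the tool's x, y, z in m, then the turn about the tool's z in rad. A call has 1 to 10 rows; each row shifts and turns the commanded pose from where the row before left it, along the tool's axes as they then stand; what a row does not reach is not made up. A row lasts 1/10 s, in which the tool goes at most 50 mm and 8.59 degrees, less where a joint would pass 70% of its speed; a pose out of reach is approached as far as the arm can. A call with a gripper value outside its range is refused whole. "jaw" is the closure, from 0 (fully open) to 1 (shut), set as the call begins (left out, the last holds). The fingers move at their own pace and stop on an object; "grip_force" is the grip in N (left out, the last holds). Time passes only in rows, so rows that do not move let the fingers close. It gives the time, the measured TCP pose, the force, the opening and the grip force at its end, in the units of the state.
- ctrl.get_obs(): the state, without advancing time (a new reading comes with each control period).
- vision.get_image(name): name is "scene" or "top" or "wrist"; returns a dict with "image" (480x640x3 uint8, blue, green, red), "vertical_fov" (degrees; the focal length in pixels is half the picture's height over the tangent of half this angle, whatever the lens; pixels are square), "cx", "cy" (the principal point, pixels), "dist_coeffs" ([k1, k2, p1, p2, k3] as OpenCV has them; the pictures are not rectified), "R" (3x3) and "t" (3): a world point X has camera coordinates R X + t. Camera axes: x right, y down, z forward; pixel columns grow to the right and rows downward; lengths in m; the calibration is good to about 2 mm. A picture is of the moment at which its call begins. There is no depth.
- ctrl.finish_job(): hands the job in; it is judged then, once.
The state is a dict: "t": time; "q": joint angles; "dq": joint speeds; "effort": joint torques, N m; "tool_pos": TCP position; "tool_rot": TCP orientation; "contact_force": force on the tool from outside, world axes, zero at the start; "wrist_torque": the same for the moment, N m; "opening": finger opening in m; "grip_force": force on a finger pad.
Only numpy, scipy, OpenCV 4.12 (cv2) and the standard library are available. Lean on these libraries where they do the work, as an engineer would, in place of code of your own. Each camera call takes 0.05 s, during which the arm holds its last target. There are 200 camera calls.

TASK

Set out the workshop's sample set of turned wooden feet for the next lesson: stand the four feet upright on the row of cork pads, one centred on each pad, in order of height, with the tallest on the pad next to the dark wooden end block and the shortest on the pad farthest from it. Leave the glass jar standing where it is.

Things in the scene. Friction and masses are not known exactly. Their poses are not given: they have to be found in the camera images.
- foot_1: The tallest of four loose turned wooden furniture feet of one brown wood, standing upright on the bench: 96 mm tall, a round base flange 52 mm across and 8 mm thick, above it a plain round shaft 40 mm across from 11 mm up to 86 mm, then a rounded top. 85 g, give or take a third. Origin: centre of its underside; z up along its axis; yaw means nothing.
- foot_2: The second tallest of four loose turned wooden furniture feet of one brown wood, standing upright on the bench: 79 mm tall, a round base flange 48 mm across and 8 mm thick, above it a plain round shaft 36 mm across from 11 mm up to 69 mm, then a rounded top. 58 g, give or take a third. Origin: centre of its underside; z up along its axis; yaw means nothing.
- foot_3: The second shortest of four loose turned wooden furniture feet of one brown wood, standing upright on the bench: 62 mm tall, a round base flange 44 mm across and 8 mm thick, above it a plain round shaft 32 mm across from 11 mm up to 52 mm, then a rounded top. 38 g, give or take a third. Origin: centre of its underside; z up along its axis; yaw means nothing.
- foot_4: The shortest of four loose turned wooden furniture feet of one brown wood, standing upright on the bench: 45 mm tall, a round base flange 40 mm across and 8 mm thick, above it a plain round shaft 28 mm across from 11 mm up to 35 mm, then a rounded top. 22 g, give or take a third. Origin: centre of its underside; z up along its axis; yaw means nothing.
- pad_a: Fixed round cork pad, 72 mm across and 4 mm thick, with a small dark dot at its middle; one end pad of the row of four (a, b, c, d in that order, about 90 mm apart) along the middle of a fixed grey-painted board (500 x 100 mm, 12 mm thick). Origin: centre of its underside; its top, where a foot stands, is 4 mm higher, 16 mm above the bench. z up.
- pad_b: Fixed round cork pad, 72 mm across and 4 mm thick, with a small dark dot at its middle; the pad next to pad_a of the row of four (a, b, c, d in that order, about 90 mm apart) along the middle of a fixed grey-painted board (500 x 100 mm, 12 mm thick). Origin: centre of its underside; its top, where a foot stands, is 4 mm higher, 16 mm above the bench. z up.
- pad_c: Fixed round cork pad, 72 mm across and 4 mm thick, with a small dark dot at its middle; the pad next to pad_d of the row of four (a, b, c, d in that order, about 90 mm apart) along the middle of a fixed grey-painted board (500 x 100 mm, 12 mm thick). Origin: centre of its underside; its top, where a foot stands, is 4 mm higher, 16 mm above the bench. z up.
- pad_d: Fixed round cork pad, 72 mm across and 4 mm thick, with a small dark dot at its middle; the other end pad of the row of four (a, b, c, d in that order, about 90 mm apart) along the middle of a fixed grey-painted board (500 x 100 mm, 12 mm thick). Origin: centre of its underside; its top, where a foot stands, is 4 mm higher, 16 mm above the bench. z up.
- stop: Fixed dark wooden end block on the board, 80 mm across the board, 30 mm along it, 35 mm high; about 80 mm beyond an end pad, sometimes beyond pad_a and sometimes beyond pad_d. A small round open steel tin (44 mm across, 30 mm high) is fixed at the board's other end. Origin: centre of its underside, z up.
- jar: Loose closed amber glass jar with a steel lid, 52 mm across and 72 mm tall, standing among the feet; not to be disturbed. Origin: centre of its underside, z up. (A loose pale plywood offcut, 45 x 35 x 22 mm high, also lies among them. The feet, jar and offcut stand in a loose row, neighbours at least 85 mm apart between centres.)
Things that resemble listed ones, but are neither listed nor needed, are in the scene too. What is shaped like the foot_4 but blue is not meant.

How it is judged:
At the end, for the whole second after the job is handed in: Counted from the dark end block, the four pads carry the tallest, second tallest, second shortest and shortest foot; each foot is upright (within 0.1 rad), resting on its pad with its centre within 12 mm of the pad's centre, released and at rest (((horizontal distance between stop and pad_a below 0.12 m and (horizontal distance between foot_1 and pad_a below 0.012 m and z of foot_1 in the frame of pad_a between 0.001 and 0.007 m and angle between foot_1's own z axis and vertical below 0.1 rad and linear speed of foot_1 below 0.02 m/s and angular speed of foot_1 below 0.2 rad/s) and (horizontal distance between foot_2 and pad_b below 0.012 m and z of foot_2 in the frame of pad_b between 0.001 and 0.007 m and angle between foot_2's own z axis and vertical below 0.1 rad and linear speed of foot_2 below 0.02 m/s and angular speed of foot_2 below 0.2 rad/s) and (horizontal distance between foot_3 and pad_c below 0.012 m and z of foot_3 in the frame of pad_c between 0.001 and 0.007 m and angle between foot_3's own z axis and vertical below 0.1 rad and linear speed of foot_3 below 0.02 m/s and angular speed of foot_3 below 0.2 rad/s) and (horizontal distance between foot_4 and pad_d below 0.012 m and z of foot_4 in the frame of pad_d between 0.001 and 0.007 m and angle between foot_4's own z axis and vertical below 0.1 rad and linear speed of foot_4 below 0.02 m/s and angular speed of foot_4 below 0.2 rad/s)) or (horizontal distance between stop and pad_d below 0.12 m and (horizontal distance between foot_1 and pad_d below 0.012 m and z of foot_1 in the frame of pad_d between 0.001 and 0.007 m and angle between foot_1's own z axis and vertical below 0.1 rad and linear speed of foot_1 below 0.02 m/s and angular speed of foot_1 below 0.2 rad/s) and (horizontal distance between foot_2 and pad_c below 0.012 m and z of foot_2 in the frame of pad_c between 0.001 and 0.007 m and angle between foot_2's own z axis and vertical below 0.1 rad and linear speed of foot_2 below 0.02 m/s and angular speed of foot_2 below 0.2 rad/s) and (horizontal distance between foot_3 and pad_b below 0.012 m and z of foot_3 in the frame of pad_b between 0.001 and 0.007 m and angle between foot_3's own z axis and vertical below 0.1 rad and linear speed of foot_3 below 0.02 m/s and angular speed of foot_3 below 0.2 rad/s) and (horizontal distance between foot_4 and pad_a below 0.012 m and z of foot_4 in the frame of pad_a between 0.001 and 0.007 m and angle between foot_4's own z axis and vertical below 0.1 rad and linear speed of foot_4 below 0.02 m/s and angular speed of foot_4 below 0.2 rad/s)))); the robot touches nothing.
It fails at once if the jar is knocked over or shifted by more than 30 mm (angle between jar's own z axis and vertical above 0.5 rad or distance of jar from where it was at the start of the episode above 0.03 m).
It also fails if it takes over 128 s, if anything falls off the work surface, if the arm or the gripper's body presses on something with over 40 N, if the wrist force passes 120 N, or if a joint passes its speed limit or range.

## Working session

There is one attempt and no reset: what is moved stays moved. The work goes in short steps, Python scripts to look and compute and a tool call to move; the robot and the scene stay as the last step left them, time stands still between calls to the robot, and variables do not carry over. Pictures are saved under pics/ and viewed, at most 14 in all, crops included, and the job is handed in when it is done.

Besides the shell and the picture viewer there is one more tool, called as name(argument=value, ...), one argument or row to a line, values as JSON. drive_tool: Moves the arm, as the interface text tells. Its arguments: {"type":"object","properties":{"rows":{"type":"array","items":{"type":"array"}},"jaw":{"type":"number"},"grip_force":{"type":"number"}},"required":["rows"]}

```bash
mkdir -p pics
cat > h.py <<'E'
import numpy as np, cv2
from station import ctrl, vision
def cam(n):
    d=vision.get_image(n); h,w=d["image"].shape[:2]
    f=h/2/np.tan(np.radians(d["vertical_fov"])/2)
    d["K"]=np.array([[f,0,d["cx"]],[0,f,d["cy"]],[0,0,1.]]); d["D"]=np.array(d["dist_coeffs"],float)
    d["R"]=np.array(d["R"]);d["t"]=np.array(d["t"]);return d
def ray(d,p,z):
    u=cv2.undistortPoints(np.array([[p]],float),d["K"],d["D"])[0,0]
    c=-d["R"].T@d["t"]; v=d["R"].T@np.array([u[0],u[1],1]); return c+v*(z-c[2])/v[2]
def proj(d,X):
    r,_=cv2.Rodrigues(d["R"]); return cv2.projectPoints(np.array([X],float),r,d["t"],d["K"],d["D"])[0][0,0]
E
python3 - <<'E'
from h import *
for n in("scene","top"):
    d=cam(n); cv2.imwrite(f"pics/{n}0.png",d["image"]); print(n,-d["R"].T@d["t"],d["K"][0,0])
o=ctrl.get_obs();print(o,ctrl.finger_overhang)
E
```

```text
scene [1.01948694 0.33473971 0.4895308 ] 472.8981069777624
top [0.48532553 0.0179945  0.87363724] 481.1788523974057
{'t': 0.1, 'q': array([-1.45998840e+00,  5.33030054e-02,  1.61419337e+00,  1.59101382e-05,
        1.47600778e+00, -1.19021640e-01]), 'dq': array([-0.00012058, -0.00113967, -0.00335404,  0.00149854,  0.00121826,
        0.0015481 ]), 'effort': array([ 4.81812572e-05, -3.94905567e+01, -3.71363282e+01, -1.72828254e-04,
        3.92266302e-03,  1.04155635e-05]), 'tool_pos': array([ 0.14232332, -0.60812432,  0.30275638]), 'tool_rot': array([-3.11897393e+00, -3.59999871e-01, -3.71854078e-05]), 'contact_force': array([ 0.36060333, -0.75108717,  0.55782544]), 'wrist_torque': array([-0.00963214, -0.00307922, -0.05205891]), 'grip_force': 0.0, 'opening': 0.08530213209701269} 0.0726
```

View pics/scene0.png

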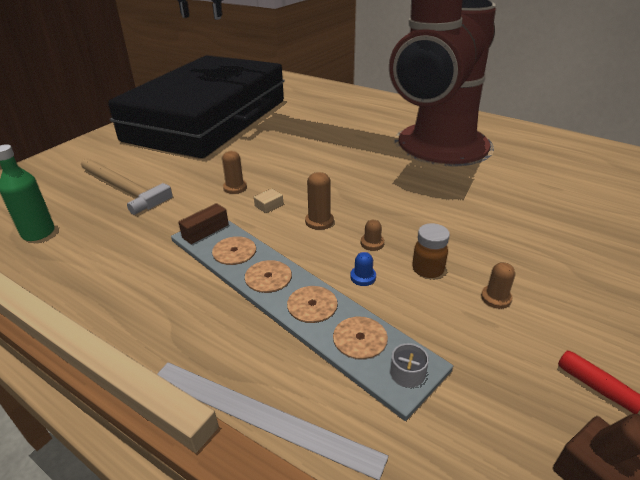

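View pics/top0.png

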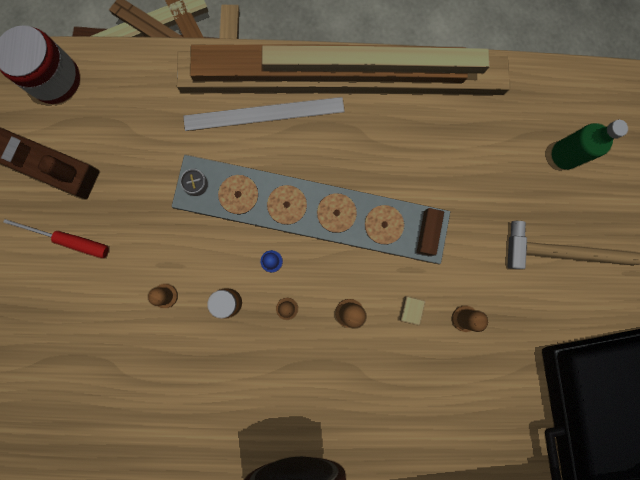

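Top view: four brown feet at about (161,296), (287,309), (352,314) and (470,319). The jar is at (224,303) and the offcut at (412,311). The blue decoy is at (271,261). The pads run from (238,195) to (384,224), with the dark block at (431,232) at the right-hand end.

Things that could be mistaken for a foot:
- Blue foot at scene (364,268): wrong colour.
- Jar at scene (430,250): glass with a steel lid.
- Dark stop at scene (204,223): fixed to the board.

In the scene view the feet are at (233,172), (319,200), (373,234) and (499,284).

```bash
cat > m.py <<'E'
from h import *
d=cam("top"); s=cam("scene"); im=d["image"]
hsv=cv2.cvtColor(im,cv2.COLOR_BGR2HSV)
for p in [(161,296),(287,309),(352,314),(470,319),(200,340),(250,190),(330,290),(475,312)]: print(p,hsv[p[1],p[0]])
pads=[(238,195),(287,205),(337,212),(384,224)]
g=cv2.cvtColor(im,cv2.COLOR_BGR2GRAY)
for p in pads:
    x,y=p; r=g[y-7:y+8,x-7:x+8]; m=(r<np.median(r)*0.6).astype(float); yy,xx=np.nonzero(m)
    q=(x-7+xx.mean(),y-7+yy.mean()); print("pad",q,len(xx),ray(d,q,.016).round(4))
S=hsv[...,1];
cv2.imwrite("pics/c.png",np.vstack([cv2.resize(im[270:350,130:530],None,fx=2,fy=2,interpolation=cv2.INTER_CUBIC),cv2.resize(cv2.cvtColor(S[270:350,130:530],cv2.COLOR_GRAY2BGR),None,fx=2,fy=2),cv2.resize(s["image"][140:320,200:540],None,fx=1.5,fy=1.5)[:, :800] if 0 else np.pad(cv2.resize(s["image"][140:320,200:540],(510,270)),((0,0),(0,290),(0,0)))]))
E
python3 m.py
```

```text
(161, 296) [ 14 150 100]
(287, 309) [ 14 146 103]
(352, 314) [ 14 148 114]
(470, 319) [ 14 150  73]
(200, 340) [ 17 109 129]
(250, 190) [ 19 103 141]
(330, 290) [ 18 109 133]
(475, 312) [ 15 149  58]
pad (np.float64(237.41176470588235), np.float64(193.85294117647058)) 34 [0.6436 0.1405 0.016 ]
pad (np.float64(286.19354838709677), np.float64(204.2258064516129)) 31 [0.6267 0.0524 0.016 ]
pad (np.float64(336.0689655172414), np.float64(212.3793103448276)) 29 [ 0.614  -0.0377  0.016 ]
pad (np.float64(384.03846153846155), np.float64(224.30769230769232)) 26 [ 0.5943 -0.1249  0.016 ]
```

View pics/c.png

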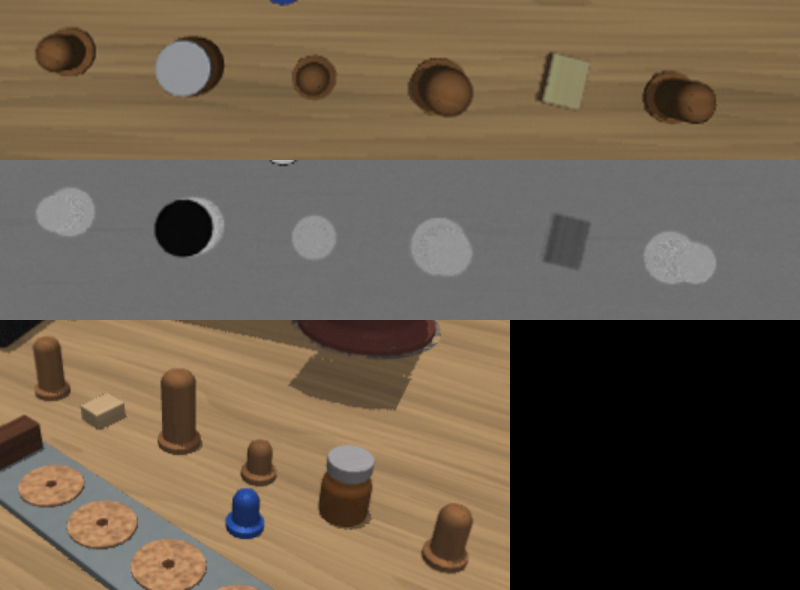

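The saturation mask isolates the feet cleanly. The crop confirms four brown feet, with the jar and offcut between them, and dots at the pad centres. Next I'll measure the base centres and heights.

```bash
cat > f.py <<'E'
from h import *
d=cam("top"); S=cv2.GaussianBlur(cv2.cvtColor(d["image"],cv2.COLOR_BGR2HSV),(3,3),0)[...,1]
c=-d["R"].T@d["t"]
def blob(p):
    m=(S>130).astype(np.uint8); n,l=cv2.connectedComponents(m); return np.argwhere(l==l[p[1],p[0]])[:,::-1]
for p in [(161,296),(287,309),(352,314),(470,319)]:
    b=blob(p); 
    X=np.array([ray(d,q,.006)[:2] for q in b]); u=X.mean(0)-c[:2]; L=np.linalg.norm(u);u/=L; v=np.array([-u[1],u[0]])
    a=(X-c[:2])@u; w=(X-c[:2])@v; px=.0007
    lo=a.min()-px; hi=a.max()+px
    near=w[a<lo+.045]; D=near.max()-near.min()+2*px
    base=c[:2]+u*(lo+D/2)+v*(near.max()+near.min())/2
    print(p,len(b),"D",D.round(4),"base",base.round(4),"ext",(hi-lo).round(4))
    for H,r,R in((.096,.020,.026),(.079,.018,.024),(.062,.016,.022),(.045,.014,.020)):
        print("   ",H,"pred ext",((lo+R+r)*(c[2]-.006)/(c[2]-H+r*.7)-lo).round(4))
q=[(431,232)];print("stop",ray(d,(431,232),.047))
E
python3 f.py
python3 - <<'E'
from h import *
s=cam("scene")
for n,p,t in(("L",(233,190),(232,152)),("M",(319,225),(318,173)),("S",(373,246),(373,221)),("R",(498,303),(503,263))):
    print(n,[ (h,proj(s,np.append((ray(s,p,0)[:2]+0),h)).round(0)) for h in(.045,.062,.079,.096)],t)
E
```

```text
(161, 296) 542 D 0.0432 base [0.4591 0.2659] ext 0.052
    0.096 pred ext 0.0723
    0.079 pred ext 0.0622
    0.062 pred ext 0.0525
    0.045 pred ext 0.0431
(287, 309) 375 D 0.0391 base [0.4408 0.0476] ext 0.0398
    0.096 pred ext 0.0537
    0.079 pred ext 0.0477
    0.062 pred ext 0.0419
    0.045 pred ext 0.0364
(352, 314) 687 D 0.052 base [ 0.4344 -0.0646] ext 0.0572
    0.096 pred ext 0.0572
    0.079 pred ext 0.0505
    0.062 pred ext 0.0439
    0.045 pred ext 0.0377
(470, 319) 731 D 0.0477 base [ 0.427  -0.2745] ext 0.069
    0.096 pred ext 0.0768
    0.079 pred ext 0.0657
    0.062 pred ext 0.055
    0.045 pred ext 0.0447
stop [ 0.57871486 -0.20277503  0.047     ]
L [(0.045, array([230., 170.])), (0.062, array([229., 163.])), (0.079, array([228., 155.])), (0.096, array([227., 147.]))] (232, 152)
M [(0.045, array([319., 204.])), (0.062, array([319., 196.])), (0.079, array([318., 187.])), (0.096, array([318., 178.]))] (318, 173)
S [(0.045, array([375., 224.])), (0.062, array([375., 216.])), (0.079, array([376., 207.])), (0.096, array([376., 198.]))] (373, 221)
R [(0.045, array([505., 280.])), (0.062, array([508., 271.])), (0.079, array([510., 261.])), (0.096, array([513., 252.]))] (503, 263)
```

Flange diameters of 43, 39, 52 and 48 mm identify the feet:

| Foot | Base (x, y) | Pad dot (x, y) |
|---|---|---|
| foot_3 | (.459, .266) | (.627, .052) |
| foot_4 | (.441, .048) | (.644, .141) |
| foot_1 | (.434, -.065) | (.594, -.125), beside the block |
| foot_2 | (.427, -.2745) | (.614, -.038) |

First I'll turn the jaws so they close across the row.

drive_tool(
  rows=[
    [[0,0,0],-0.145],
    [[0,0,0],-0.145],
    [[0,0,0],-0.145],
    [[0,0,0],-0.145],
    [[0,0,0],-0.145],
    [[0,0,0],-0.145],
    [[0,0,0],-0.145],
    [[0,0,0],-0.142],
    [[0,0,0],0],
  ],
  jaw=0,
  grip_force=25,
)

```text
t: 1.2
tool_pos: [0.1424, -0.6085, 0.3038]
tool_rot: [-2.416, -2.008, -0.0]
contact_force: [-0.2, -0.9, -0.2]
opening: 0.0853
grip_force: 0.0
```

```bash
cat > g.py <<'E'
import sys,numpy as np
from station import ctrl
from scipy.spatial.transform import Rotation as Ro
o=ctrl.get_obs();R=Ro.from_rotvec(o["tool_rot"]).as_matrix()
print("t",round(o["t"],2),"pos",np.round(o["tool_pos"],4),"x",R[:,0].round(3),"z",R[:,2].round(3))
prev=o["tool_pos"]
for a in sys.argv[1:]:
    T=np.array(eval(a));print(a,"tool shift",(R.T@(T-prev)).round(4));prev=T
E
python3 g.py "(.427,-.2745,.304)" "(.427,-.2745,.103)" "(.427,-.2745,.304)" "(.614,-.0377,.304)"
```

```text
t 1.2 pos [ 0.1424 -0.6085  0.3038] x [0.183 0.983 0.   ] z [-0.  0. -1.]
(.427,-.2745,.304) tool shift [ 3.805e-01  2.186e-01 -2.000e-04]
(.427,-.2745,.103) tool shift [-0.     0.     0.201]
(.427,-.2745,.304) tool shift [ 0.    -0.    -0.201]
(.614,-.0377,.304) tool shift [0.2671 0.1404 0.    ]
```

drive_tool(
  rows=[
    [[0.038,0.0219,0],0],
    [[0.038,0.0219,0],0],
    [[0.038,0.0219,0],0],
    [[0.038,0.0219,0],0],
    [[0.038,0.0219,0],0],
    [[0.038,0.0219,0],0],
    [[0.038,0.0219,0],0],
    [[0.038,0.0219,0],0],
    [[0.038,0.0219,0],0],
    [[0.038,0.0219,0],0],
  ],
)

```text
t: 2.2
tool_pos: [0.4281, -0.2735, 0.3042]
tool_rot: [2.419, 2.003, 0.0]
contact_force: [0.5, -0.3, 0.2]
opening: 0.0855
grip_force: 0.0
```

drive_tool(
  rows=[
    [[0,0,0],0],
    [[0,0,0.02],0],
    [[0,0,0.03],0],
    [[0,0,0.03],0],
    [[0,0,0.02],0],
    [[0,0,0],0],
    [[0,0,0],0],
  ],
)

```text
t: 2.9
tool_pos: [0.427, -0.2756, 0.2043]
tool_rot: [-2.418, -2.005, 0.0]
contact_force: [0.7, 0.3, 0.6]
opening: 0.0855
grip_force: 0.0
```

```bash
python3 g.py "(.427,-.2745,.103)"; python3 -c "
from h import *
d=cam('wrist');cv2.imwrite('pics/w1.png',d['image']);print(proj(d,(.427,-.2745,.079)),proj(d,(.427,-.2745,.0)))"
```

```text
t 2.9 pos [ 0.427  -0.2756  0.2043] x [ 0.185  0.983 -0.   ] z [-0. -0. -1.]
(.427,-.2745,.103) tool shift [ 1.100e-03 -1.000e-04  1.013e-01]
[330.41936617 260.08167026] [330.57158339 216.38811805]
```

View pics/w1.png

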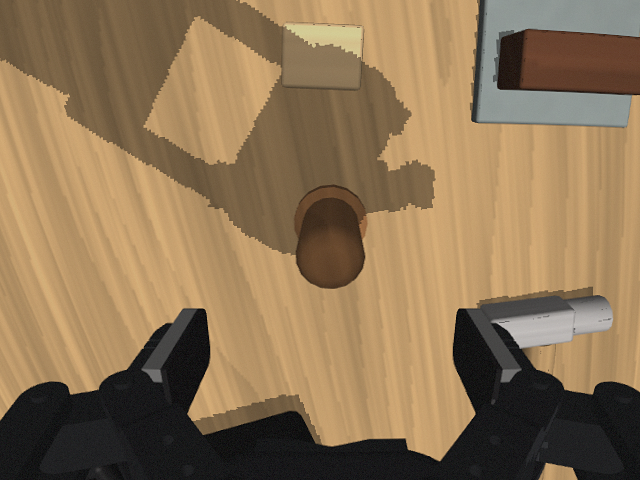

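The wrist view shows foot_2 at (330,217) for the base and (330,260) for the top, which matches the projection. I'll descend, grip and lift.

drive_tool(
  rows=[
    [[0.001,0,0.025],0],
    [[0,0,0.03],0],
    [[0,0,0.026],0],
    [[0,0,0.02],0],
    [[0,0,0],0],
    [[0,0,0],0],
  ],
)

```text
t: 3.55
tool_pos: [0.4282, -0.2749, 0.1046]
tool_rot: [2.415, 2.006, 0.001]
contact_force: [-0.1, 0.2, 0.9]
opening: 0.0859
grip_force: 0.0
```

drive_tool(
  rows=[
    [[0,0,0],0],
    [[0,0,0],0],
    [[0,0,0],0],
    [[0,0,0],0],
    [[0,0,0],0],
    [[0,0,0],0],
    [[0,0,0],0],
    [[0,0,0],0],
    [[0,0,0],0],
    [[0,0,0],0],
  ],
  jaw=1,
  grip_force=25,
)

```text
t: 4.55
tool_pos: [0.4279, -0.2745, 0.104]
tool_rot: [2.415, 2.007, 0.0]
contact_force: [-1.1, 1.2, 6.7]
opening: 0.0353
grip_force: 25.4
```

```bash
python3 g.py "(.427,-.2745,.253)" "(.614,-.0377,.253)" "(.614,-.0377,.120)"
```

```text
t 4.55 pos [ 0.4279 -0.2745  0.104 ] x [ 0.183  0.983 -0.001] z [ 0.001 -0.001 -1.   ]
(.427,-.2745,.253) tool shift [-0.0003 -0.0007 -0.149 ]
(.614,-.0377,.253) tool shift [ 0.267   0.1405 -0.    ]
(.614,-.0377,.120) tool shift [ 1.00e-04 -2.00e-04  1.33e-01]
```

drive_tool(
  rows=[
    [[0,0,-0.01],0],
    [[0,0,-0.02],0],
    [[0,0,-0.03],0],
    [[0,0,-0.03],0],
    [[0,0,-0.03],0],
    [[0,0,-0.02],0],
    [[0,0,-0.01],0],
    [[0,0,0],0],
  ],
)

```text
t: 5.35
tool_pos: [0.4278, -0.2744, 0.2545]
tool_rot: [2.414, 2.006, 0.001]
contact_force: [-0.2, 0.4, -0.5]
opening: 0.0354
grip_force: 25.1
```

drive_tool(
  rows=[
    [[0.012,0.006,0],0],
    [[0.025,0.013,0],0],
    [[0.035,0.0185,0],0],
    [[0.035,0.0185,0],0],
    [[0.035,0.0185,0],0],
    [[0.035,0.0185,0],0],
    [[0.035,0.0185,0],0],
    [[0.03,0.016,0],0],
    [[0.017,0.009,0],0],
    [[0.008,0.004,0],0],
  ],
)

```text
t: 6.35
tool_pos: [0.6145, -0.0354, 0.251]
tool_rot: [-2.412, -2.009, 0.003]
contact_force: [0.9, -0.3, -0.7]
opening: 0.0353
grip_force: 25.1
```

drive_tool(
  rows=[
    [[0,0,0],0],
    [[0,0,0.015],0],
    [[0,0,0.03],0],
    [[0,0,0.03],0],
    [[0,0,0.02],0],
    [[0,0,0.01],0],
    [[0,0,0],0],
    [[0,0,0],0],
  ],
)

```text
t: 7.15
tool_pos: [0.6145, -0.0379, 0.1486]
tool_rot: [2.416, 2.006, 0.001]
contact_force: [-0.3, 0.3, -0.5]
opening: 0.0355
grip_force: 25.1
```

```bash
python3 g.py "(.614,-.0377,.120)"; python3 -c "
from h import *
d=cam('wrist');s=cam('scene');
cv2.imwrite('pics/w2.png',np.hstack([cv2.resize(d['image'],(400,300)),cv2.resize(s['image'][120:420,150:550],(400,300))]));print(proj(d,(.614,-.0377,.016)))"
```

```text
t 7.15 pos [ 0.6145 -0.0379  0.1486] x [ 0.184  0.983 -0.   ] z [ 0.001 -0.    -1.   ]
(.614,-.0377,.120) tool shift [ 0.0001 -0.0006  0.0286]
[329.231122   256.48547085]
```

View pics/w2.png

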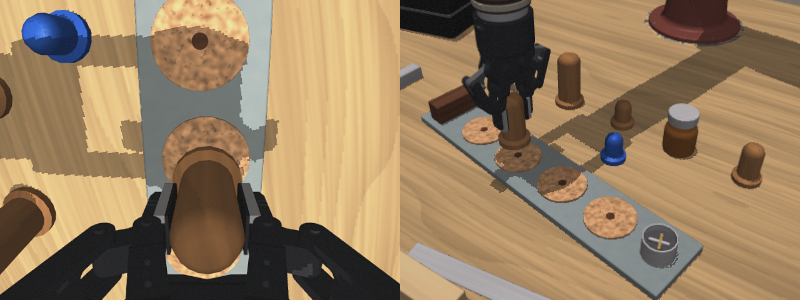

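Foot_2 hangs over its pad: in the left (wrist) half the foot is at (208,200) and the pad at (206,160). I'll lower it, release it and retreat.

drive_tool(
  rows=[
    [[0,0,0.012],0],
    [[0,0,0.01],0],
    [[0,0,0.004],0],
    [[0,0,0.002],0],
    [[0,0,0],0],
    [[0,0,0],0],
  ],
)

```text
t: 7.85
tool_pos: [0.6143, -0.0371, 0.1201]
tool_rot: [-2.416, -2.008, 0.001]
contact_force: [-2.4, 0.5, 3.9]
opening: 0.0351
grip_force: 25.5
```

drive_tool(
  rows=[
    [[0,0,0],0],
    [[0,0,0],0],
    [[0,0,0],0],
    [[0,0,0],0],
    [[0,0,0],0],
    [[0,0,0],0],
    [[0,0,0],0],
    [[0,0,0],0],
  ],
  jaw=0,
)

```text
t: 8.65
tool_pos: [0.6144, -0.0373, 0.1199]
tool_rot: [2.416, 2.008, 0.0]
contact_force: [-0.4, -0.3, -0.7]
opening: 0.0853
grip_force: 0.0
```

drive_tool(
  rows=[
    [[0,0,-0.015],0],
    [[0,0,-0.03],0],
    [[0,0,-0.03],0],
    [[0,0,-0.03],0],
    [[0,0,-0.02],0],
    [[0,0,0],0],
  ],
)

```text
t: 9.25
tool_pos: [0.6164, -0.0376, 0.2508]
tool_rot: [2.411, 2.003, 0.009]
contact_force: [1.1, 0.1, 0.8]
opening: 0.0855
grip_force: 0.0
```

```bash
python3 g.py "(.4344,-.0646,.245)" "(.4344,-.0646,.111)" "(.4344,-.0646,.270)" "(.5943,-.1249,.27)"  "(.5943,-.1249,.127)"
```

```text
t 9.25 pos [ 0.6164 -0.0376  0.2508] x [0.183 0.983 0.   ] z [ 0.009 -0.002 -1.   ]
(.4344,-.0646,.245) tool shift [-0.0598 -0.174   0.0042]
(.4344,-.0646,.111) tool shift [-0.     -0.0012  0.134 ]
(.4344,-.0646,.270) tool shift [ 0.      0.0015 -0.159 ]
(.5943,-.1249,.27) tool shift [-0.03    0.1682  0.0016]
(.5943,-.1249,.127) tool shift [-0.     -0.0013  0.143 ]
```

drive_tool(
  rows=[
    [[0,0,0],0],
    [[-0.006,-0.0174,0],0],
    [[-0.012,-0.0345,0],0],
    [[-0.012,-0.0345,0],0],
    [[-0.012,-0.0345,0],0],
    [[-0.012,-0.0345,0],0],
    [[-0.006,-0.0174,0],0],
    [[0,0,0],0],
    [[0,0,0],0],
  ],
)

```text
t: 10.15
tool_pos: [0.4333, -0.0645, 0.2438]
tool_rot: [-2.416, -2.007, 0.001]
contact_force: [-0.1, 0.0, 0.7]
opening: 0.085
grip_force: 0.0
```

```bash
python3 g.py "(.4344,-.0646,.111)"; python3 -c "
from h import *
d=cam('wrist');s=cam('top');
cv2.imwrite('pics/w3.png',np.hstack([cv2.resize(d['image'],(400,300)),cv2.resize(s['image'][130:355,120:420],(400,300))]));print(proj(d,(.4344,-.0646,0))/1.6,proj(d,(.4344,-.0646,.096))/1.6)"
```

```text
t 10.15 pos [ 0.4333 -0.0645  0.2438] x [0.183 0.983 0.   ] z [-0.001  0.001 -1.   ]
(.4344,-.0646,.111) tool shift [1.000e-04 1.300e-03 1.328e-01]
[207.8874111  127.21759659] [208.18632367 154.02078931]
```

View pics/w3.png

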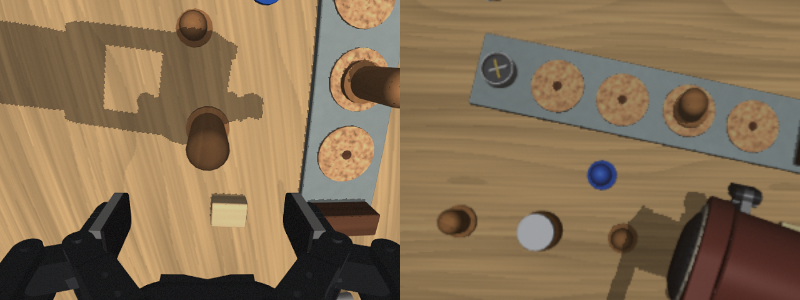

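Foot_2 stands centred on its pad at (690,108) in the right half. Foot_1 is at (208,127) to (208,150), as predicted. I'll descend and grip it.

drive_tool(
  rows=[
    [[0,0.001,0.02],0],
    [[0,0,0.03],0],
    [[0,0,0.03],0],
    [[0,0,0.03],0],
    [[0,0,0.023],0],
    [[0,0,0],0],
    [[0,0,0],0],
  ],
)

```text
t: 10.95
tool_pos: [0.435, -0.0647, 0.1119]
tool_rot: [-2.415, -2.008, 0.001]
contact_force: [1.3, -0.8, -0.1]
opening: 0.0855
grip_force: 0.0
```

drive_tool(
  rows=[
    [[0,0,0],0],
    [[0,0,0],0],
    [[0,0,0],0],
    [[0,0,0],0],
    [[0,0,0],0],
    [[0,0,0],0],
    [[0,0,0],0],
    [[0,0,0],0],
    [[0,0,0],0],
  ],
  jaw=1,
)

```text
t: 11.85
tool_pos: [0.4353, -0.0651, 0.1132]
tool_rot: [2.415, 2.007, 0.002]
contact_force: [-0.8, 0.9, 6.3]
opening: 0.0399
grip_force: 25.5
```

drive_tool(
  rows=[
    [[0,0,-0.01],0],
    [[0,0,-0.02],0],
    [[0,0,-0.03],0],
    [[0,0,-0.03],0],
    [[0,0,-0.03],0],
    [[0,0,-0.02],0],
    [[0,0,-0.01],0],
    [[0,0,0],0],
    [[0,0,0],0],
  ],
)

```text
t: 12.75
tool_pos: [0.434, -0.0647, 0.2607]
tool_rot: [-2.415, -2.007, 0.001]
contact_force: [0.2, 0.9, -0.7]
opening: 0.0402
grip_force: 25.5
```

```bash
python3 g.py "(.5943,-.1249,.261)"
```

```text
t 12.75 pos [ 0.434  -0.0647  0.2607] x [0.183 0.983 0.   ] z [-0.002  0.001 -1.   ]
(.5943,-.1249,.261) tool shift [-0.0299  0.1687 -0.0006]
```

drive_tool(
  rows=[
    [[-0.003,0.017,0],0],
    [[-0.006,0.034,0],0],
    [[-0.006,0.034,0],0],
    [[-0.006,0.034,0],0],
    [[-0.005,0.028,0],0],
    [[-0.003,0.015,0],0],
    [[-0.001,0.0065,0],0],
    [[0,0,0],0],
    [[0,0,0],0],
  ],
)

```text
t: 13.65
tool_pos: [0.5938, -0.1248, 0.2608]
tool_rot: [-2.415, -2.007, 0.002]
contact_force: [-0.2, -0.6, -1.5]
opening: 0.0393
grip_force: 25.6
```

drive_tool(
  rows=[
    [[0,0,0.015],0],
    [[0,0,0.03],0],
    [[0,0,0.03],0],
    [[0,0,0.02],0],
    [[0,0,0.015],0],
    [[0,0,0],0],
    [[0,0,0],0],
    [[0,0,0],0],
  ],
)

```text
t: 14.45
tool_pos: [0.5955, -0.1254, 0.1536]
tool_rot: [2.414, 2.006, 0.002]
contact_force: [0.4, 0.1, -1.2]
opening: 0.0396
grip_force: 25.6
```

```bash
python3 g.py "(.5943,-.1249,.1285)"
```

```text
t 14.45 pos [ 0.5955 -0.1254  0.1536] x [ 0.183  0.983 -0.   ] z [ 0.003 -0.001 -1.   ]
(.5943,-.1249,.1285) tool shift [ 0.0003 -0.0014  0.0251]
```

drive_tool(
  rows=[
    [[0,0,0.01],0],
    [[0,0,0.008],0],
    [[0,0,0.004],0],
    [[0,0,0.002],0],
    [[0,0,0.001],0],
    [[0,0,0],0],
    [[0,0,0],0],
  ],
)

```text
t: 15.15
tool_pos: [0.5946, -0.1251, 0.1292]
tool_rot: [-2.415, -2.007, 0.002]
contact_force: [-7.4, 2.1, 12.8]
opening: 0.0395
grip_force: 26.7
```

drive_tool(
  rows=[
    [[0,0,0],0],
    [[0,0,0],0],
    [[0,0,0],0],
    [[0,0,0],0],
    [[0,0,0],0],
    [[0,0,0],0],
    [[0,0,0],0],
    [[0,0,0],0],
  ],
  jaw=0,
)

```text
t: 15.95
tool_pos: [0.5946, -0.1251, 0.1269]
tool_rot: [-2.416, -2.008, 0.0]
contact_force: [0.7, -0.7, -0.2]
opening: 0.0856
grip_force: 0.0
```

drive_tool(
  rows=[
    [[0,0,-0.015],0],
    [[0,0,-0.03],0],
    [[0,0,-0.03],0],
    [[0,0,-0.03],0],
    [[0,0,-0.02],0],
    [[0,0,0],0],
    [[0,0,0],0],
  ],
)

```text
t: 16.65
tool_pos: [0.5947, -0.1252, 0.2525]
tool_rot: [2.415, 2.007, 0.001]
contact_force: [-0.7, -0.4, -0.4]
opening: 0.0854
grip_force: 0.0
```

```bash
python3 g.py "(.4408,.0476,.252)" "(.4408,.0476,.082)"
```

```text
t 16.65 pos [ 0.5947 -0.1252  0.2525] x [ 0.183  0.983 -0.   ] z [ 0.001 -0.    -1.   ]
(.4408,.0476,.252) tool shift [ 0.1417 -0.1829  0.0003]
(.4408,.0476,.082) tool shift [ 0.     -0.0002  0.17  ]
```

drive_tool(
  rows=[
    [[0.014,-0.018,0],0],
    [[0.025,-0.032,0],0],
    [[0.025,-0.032,0],0],
    [[0.025,-0.032,0],0],
    [[0.025,-0.032,0],0],
    [[0.018,-0.024,0],0],
    [[0.0097,-0.0129,0],0],
    [[0,0,0],0],
    [[0,0,0],0],
  ],
)

```text
t: 17.55
tool_pos: [0.441, 0.0473, 0.2514]
tool_rot: [2.416, 2.008, -0.001]
contact_force: [-0.2, 0.6, -0.3]
opening: 0.0852
grip_force: 0.0
```

drive_tool(
  rows=[
    [[0,0,0.02],0],
    [[0,0,0.03],0],
    [[0,0,0.03],0],
    [[0,0,0.02],0],
    [[0,0,0],0],
    [[0,0,0],0],
  ],
)

```text
t: 18.15
tool_pos: [0.4414, 0.0469, 0.152]
tool_rot: [-2.417, -2.006, 0.001]
contact_force: [-0.1, 0.1, 0.2]
opening: 0.0855
grip_force: 0.0
```

```bash
python3 g.py "(.4408,.0476,.082)"; python3 -c "
from h import *
d=cam('wrist');s=cam('top');P=(.4408,.0476);
cv2.imwrite('pics/w4.png',np.hstack([cv2.resize(d['image'],(400,300)),cv2.resize(s['image'][130:355,180:480],(400,300))]));print(proj(d,P+(0,))/1.6,proj(d,P+(.045,))/1.6)"
```

```text
t 18.15 pos [0.4414 0.0469 0.152 ] x [ 0.184  0.983 -0.   ] z [-0.001 -0.    -1.   ]
(.4408,.0476,.082) tool shift [ 0.0006 -0.0006  0.07  ]
[205.98104323 151.84832568] [205.75729806 172.50641125]
```

View pics/w4.png

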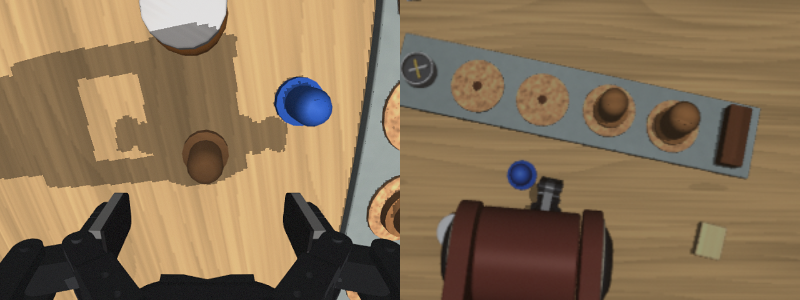

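Foot_4 is at (206,152) to (206,165), as predicted, with the blue one off to the side at (302,102). In the right half, foot_1 and foot_2 stand on their pads.

drive_tool(
  rows=[
    [[0,0,0],0],
    [[0,0,0.02],0],
    [[0,0,0.025],0],
    [[0,0,0.015],0],
    [[0,0,0.007],0],
    [[0,0,0],0],
    [[0,0,0],0],
  ],
  jaw=0.2,
)

```text
t: 18.95
tool_pos: [0.4416, 0.0476, 0.086]
tool_rot: [2.415, 2.007, 0.002]
contact_force: [0.0, -0.1, -0.3]
opening: 0.0689
grip_force: 0.0
```

drive_tool(
  rows=[
    [[0,0,0],0],
    [[0,0,0],0],
    [[0,0,0],0],
    [[0,0,0],0],
    [[0,0,0],0],
    [[0,0,0],0],
    [[0,0,0],0],
    [[0,0,0],0],
    [[0,0,0],0],
  ],
  jaw=1,
)

```text
t: 19.85
tool_pos: [0.4414, 0.0476, 0.0858]
tool_rot: [2.415, 2.007, 0.001]
contact_force: [-0.6, -0.4, 5.6]
opening: 0.0268
grip_force: 25.0
```

drive_tool(
  rows=[
    [[0,0,-0.01],0],
    [[0,0,-0.02],0],
    [[0,0,-0.03],0],
    [[0,0,-0.03],0],
    [[0,0,-0.03],0],
    [[0,0,-0.02],0],
    [[0,0,-0.01],0],
    [[0,0,0],0],
    [[0,0,0],0],
  ],
)

```text
t: 20.75
tool_pos: [0.4402, 0.0476, 0.2338]
tool_rot: [-2.415, -2.007, 0.002]
contact_force: [-0.6, -0.5, 0.0]
opening: 0.0271
grip_force: 24.8
```

```bash
python3 g.py "(.6436,.1405,.235)"
```

```text
t 20.75 pos [0.4402 0.0476 0.2338] x [ 0.183  0.983 -0.   ] z [-0.002  0.    -1.   ]
(.6436,.1405,.235) tool shift [ 0.1285  0.183  -0.0015]
```

drive_tool(
  rows=[
    [[0.013,0.018,0],0],
    [[0.023,0.033,0],0],
    [[0.023,0.033,0],0],
    [[0.023,0.033,0],0],
    [[0.02,0.029,0],0],
    [[0.016,0.022,0],0],
    [[0.0105,0.0148,0],0],
    [[0,0,0],0],
    [[0,0,0],0],
  ],
)

```text
t: 21.65
tool_pos: [0.643, 0.1404, 0.2327]
tool_rot: [-2.414, -2.007, 0.005]
contact_force: [-0.9, 0.4, -1.0]
opening: 0.0264
grip_force: 24.8
```

drive_tool(
  rows=[
    [[0,0,0.015],0],
    [[0,0,0.03],0],
    [[0,0,0.03],0],
    [[0,0,0.02],0],
    [[0,0,0.015],0],
    [[0,0,0],0],
    [[0,0,0],0],
    [[0,0,0],0],
  ],
)

```text
t: 22.45
tool_pos: [0.6449, 0.1405, 0.1267]
tool_rot: [2.415, 2.007, 0.004]
contact_force: [0.4, 0.4, -0.4]
opening: 0.0265
grip_force: 24.8
```

```bash
python3 g.py "(.6436,.1405,.1015)"
```

```text
t 22.45 pos [0.6449 0.1405 0.1267] x [0.183 0.983 0.001] z [ 0.003  0.    -1.   ]
(.6436,.1405,.1015) tool shift [-0.0003 -0.0013  0.0252]
```

drive_tool(
  rows=[
    [[0,0,0.01],0],
    [[0,0,0.008],0],
    [[0,0,0.004],0],
    [[0,0,0.002],0],
    [[0,0,0.001],0],
    [[0,0,0],0],
    [[0,0,0],0],
  ],
)

```text
t: 23.15
tool_pos: [0.644, 0.1406, 0.1018]
tool_rot: [-2.415, -2.008, 0.002]
contact_force: [-5.8, -1.1, 10.3]
opening: 0.0268
grip_force: 25.8
```

drive_tool(
  rows=[
    [[0,0,0],0],
    [[0,0,0],0],
    [[0,0,0],0],
    [[0,0,0],0],
    [[0,0,0],0],
    [[0,0,0],0],
    [[0,0,0],0],
    [[0,0,0],0],
  ],
  jaw=0,
)

```text
t: 23.95
tool_pos: [0.644, 0.1405, 0.0999]
tool_rot: [2.416, 2.008, 0.0]
contact_force: [0.2, -0.4, 0.0]
opening: 0.0855
grip_force: 0.0
```

drive_tool(
  rows=[
    [[0,0,-0.015],0],
    [[0,0,-0.03],0],
    [[0,0,-0.04],0],
    [[0,0,-0.04],0],
    [[0,0,-0.02],0],
    [[0,0,0],0],
    [[0,0,0],0],
  ],
)

```text
t: 24.65
tool_pos: [0.644, 0.1405, 0.2458]
tool_rot: [2.416, 2.007, 0.002]
contact_force: [-0.6, -0.8, -0.9]
opening: 0.085
grip_force: 0.0
```

```bash
python3 g.py "(.4591,.2659,.247)" "(.4591,.2659,.095)"
```

```text
t 24.65 pos [0.644  0.1405 0.2458] x [0.183 0.983 0.   ] z [ 0.001  0.    -1.   ]
(.4591,.2659,.247) tool shift [ 0.0894 -0.2047 -0.0014]
(.4591,.2659,.095) tool shift [-1.00e-04 -2.00e-04  1.52e-01]
```

drive_tool(
  rows=[
    [[0.009,-0.02,0],0],
    [[0.016,-0.037,0],0],
    [[0.016,-0.037,0],0],
    [[0.016,-0.037,0],0],
    [[0.015,-0.034,0],0],
    [[0.011,-0.025,0],0],
    [[0.0064,-0.0147,0],0],
    [[0,0,0],0],
    [[0,0,0],0],
  ],
)

```text
t: 25.55
tool_pos: [0.4592, 0.2655, 0.2442]
tool_rot: [2.416, 2.008, -0.002]
contact_force: [-0.4, 0.5, -0.0]
opening: 0.0853
grip_force: 0.0
```

drive_tool(
  rows=[
    [[0,0,0.02],0],
    [[0,0,0.03],0],
    [[0,0,0.02],0],
    [[0,0,0],0],
    [[0,0,0],0],
  ],
)

```text
t: 26.05
tool_pos: [0.4599, 0.2653, 0.1749]
tool_rot: [-2.417, -2.006, 0.001]
contact_force: [0.7, -1.0, 0.9]
opening: 0.0855
grip_force: 0.0
```

```bash
python3 g.py "(.4591,.2659,.095)"; python3 -c "
from h import *
d=cam('wrist');s=cam('top');P=(.4591,.2659);
cv2.imwrite('pics/w5.png',np.hstack([cv2.resize(d['image'],(400,300)),cv2.resize(s['image'][130:355,180:480],(400,300))]));print(proj(d,P+(0,))/1.6,proj(d,P+(.062,))/1.6)"
```

```text
t 26.05 pos [0.4599 0.2653 0.1749] x [ 0.184  0.983 -0.001] z [-0.001 -0.    -1.   ]
(.4591,.2659,.095) tool shift [ 0.0005 -0.0008  0.0799]
[205.83653925 144.02406071] [205.51024942 169.37043732]
```

View pics/w5.png

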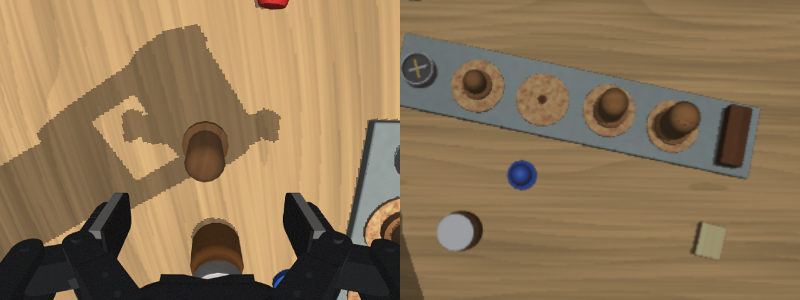

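Foot_3 is at (205,144), as predicted. The jar is still standing, and three feet are on their pads.

drive_tool(
  rows=[
    [[0,0,0.02],0],
    [[0,0,0.03],0],
    [[0,0,0.02],0],
    [[0,0,0.01],0],
    [[0,0,0],0],
    [[0,0,0],0],
  ],
)

```text
t: 26.75
tool_pos: [0.4601, 0.2662, 0.0964]
tool_rot: [2.416, 2.007, 0.004]
contact_force: [0.1, -0.4, 0.2]
opening: 0.0854
grip_force: 0.0
```

drive_tool(
  rows=[
    [[0,0,0],0],
    [[0,0,0],0],
    [[0,0,0],0],
    [[0,0,0],0],
    [[0,0,0],0],
    [[0,0,0],0],
    [[0,0,0],0],
    [[0,0,0],0],
    [[0,0,0],0],
  ],
  jaw=1,
)

```text
t: 27.65
tool_pos: [0.4595, 0.266, 0.0956]
tool_rot: [2.416, 2.008, 0.001]
contact_force: [-1.0, -0.7, 5.1]
opening: 0.0314
grip_force: 25.2
```

drive_tool(
  rows=[
    [[0,0,-0.01],0],
    [[0,0,-0.02],0],
    [[0,0,-0.03],0],
    [[0,0,-0.03],0],
    [[0,0,-0.03],0],
    [[0,0,-0.03],0],
    [[0,0,-0.01],0],
    [[0,0,0],0],
    [[0,0,0],0],
  ],
)

```text
t: 28.55
tool_pos: [0.4584, 0.2656, 0.2532]
tool_rot: [-2.416, -2.008, 0.004]
contact_force: [-0.0, 1.0, -0.9]
opening: 0.0308
grip_force: 24.9
```

```bash
python3 g.py "(.6267,.0524,.255)"
```

```text
t 28.55 pos [0.4584 0.2656 0.2532] x [ 0.183  0.983 -0.001] z [-0.002 -0.001 -1.   ]
(.6267,.0524,.255) tool shift [-0.1788  0.2044 -0.002 ]
```

drive_tool(
  rows=[
    [[-0.014,0.016,0],0],
    [[-0.025,0.029,0],0],
    [[-0.028,0.032,0],0],
    [[-0.028,0.032,0],0],
    [[-0.028,0.032,0],0],
    [[-0.025,0.0285,0],0],
    [[-0.019,0.022,0],0],
    [[-0.0118,0.0127,0],0],
    [[0,0,0],0],
    [[0,0,0],0],
  ],
)

```text
t: 29.55
tool_pos: [0.6264, 0.0532, 0.2534]
tool_rot: [-2.414, -2.006, 0.003]
contact_force: [0.7, 0.2, -0.8]
opening: 0.0316
grip_force: 25.0
```

drive_tool(
  rows=[
    [[0,0,0.015],0],
    [[0,0,0.03],0],
    [[0,0,0.03],0],
    [[0,0,0.025],0],
    [[0,0,0.015],0],
    [[0,0,0],0],
    [[0,0,0],0],
    [[0,0,0],0],
  ],
)

```text
t: 30.35
tool_pos: [0.6282, 0.0529, 0.1419]
tool_rot: [2.414, 2.007, 0.004]
contact_force: [0.3, 0.3, -1.3]
opening: 0.0313
grip_force: 25.0
```

```bash
python3 g.py "(.6267,.0524,.1115)"
```

```text
t 30.35 pos [0.6282 0.0529 0.1419] x [0.183 0.983 0.001] z [ 0.003 -0.    -1.   ]
(.6267,.0524,.1115) tool shift [-0.0008 -0.0014  0.0304]
```

drive_tool(
  rows=[
    [[-0.0005,0,0.014],0],
    [[0,0,0.009],0],
    [[0,0,0.004],0],
    [[0,0,0.002],0],
    [[0,0,0.001],0],
    [[0,0,0],0],
    [[0,0,0],0],
  ],
)

```text
t: 31.05
tool_pos: [0.627, 0.0522, 0.1116]
tool_rot: [-2.415, -2.008, 0.002]
contact_force: [-6.5, 0.4, 10.6]
opening: 0.0314
grip_force: 25.9
```

drive_tool(
  rows=[
    [[0,0,0],0],
    [[0,0,0],0],
    [[0,0,0],0],
    [[0,0,0],0],
    [[0,0,0],0],
    [[0,0,0],0],
    [[0,0,0],0],
    [[0,0,0],0],
  ],
  jaw=0,
)

```text
t: 31.85
tool_pos: [0.627, 0.0522, 0.1099]
tool_rot: [2.416, 2.008, 0.0]
contact_force: [0.4, 0.3, -0.7]
opening: 0.0848
grip_force: 0.0
```

drive_tool(
  rows=[
    [[0,0,-0.015],0],
    [[0,0,-0.03],0],
    [[0,0,-0.04],0],
    [[0,0,-0.04],0],
    [[0,0,-0.03],0],
    [[0,0,-0.02],0],
    [[0,0,0],0],
  ],
)

```text
t: 32.55
tool_pos: [0.6287, 0.0522, 0.291]
tool_rot: [2.411, 2.004, 0.011]
contact_force: [0.4, -0.5, 1.2]
opening: 0.0854
grip_force: 0.0
```

drive_tool(
  rows=[
    [[0,-0.03,0],0],
    [[0,-0.04,0],0],
    [[0,-0.04,0],0],
    [[0,-0.04,0],0],
    [[0,-0.03,0],0],
    [[0,-0.02,0],0],
    [[0,0,0],0],
    [[0,0,0],0],
    [[0,0,0],0],
    [[0,0,0],0],
  ],
)

```text
t: 33.55
tool_pos: [0.4311, 0.0886, 0.2847]
tool_rot: [-2.416, -2.007, 0.001]
contact_force: [0.0, -0.6, 0.6]
opening: 0.0853
grip_force: 0.0
```

```bash
cat > v.py <<'E'
from h import *
d=cam("top");s=cam("scene")
cv2.imwrite('pics/end.png',np.hstack([cv2.resize(s['image'][120:420,150:550],(400,300)),cv2.resize(d['image'][130:355,180:480],(400,300))]))
S=cv2.cvtColor(d["image"],cv2.COLOR_BGR2HSV);g=cv2.cvtColor(d["image"],cv2.COLOR_BGR2GRAY)
for P,H in(((.5943,-.1249),.112),((.614,-.0377),.095),((.6267,.0524),.078),((.6436,.1405),.061)):
    b=proj(d,P+(.024,));t=proj(d,P+(H,));print("base px",b.round(1),"top px",t.round(1),"in crop",((t-(180,130))*4/3+(400,0)).round(0),((b-(180,130))*4/3+(400,0)).round(0), "scene crop", (proj(s,P+(H,))-(150,120)).round(0),(proj(s,P+(.016,))-(150,120)).round(0))
E
python3 v.py; python3 g.py
```

```text
base px [384.8 223.8] top px [393.9 217. ] in crop [685. 116.] [673. 125.] scene crop [77. 79.] [ 84. 129.]
base px [336.4 211.7] top px [339.3 205.3] in crop [612. 100.] [608. 109.] scene crop [114. 113.] [118. 155.]
base px [286.  203.5] top px [284.9 198.2] in crop [540.  91.] [541.  98.] scene crop [161. 149.] [162. 183.]
base px [236.8 193. ] top px [233.8 189. ] in crop [472.  79.] [476.  84.] scene crop [211. 192.] [210. 216.]
t 33.65 pos [0.431  0.0887 0.2847] x [ 0.183  0.983 -0.   ] z [-0.001 -0.    -1.   ]
```

View pics/end.png

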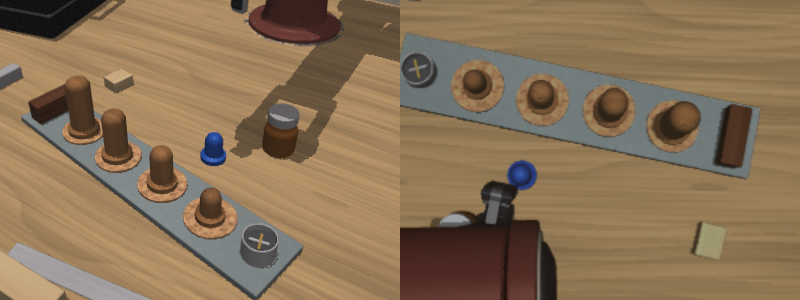

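The final view shows all four feet upright and centred on their pads. They descend in height from the dark block: (80,105), (116,138), (161,170) and (210,207) in the left half. The jar is still standing at (282,130), and the arm is clear of everything.

```bash
python3 -c "
from station import ctrl
print(ctrl.finish_job())"
```

```text
the job is handed in; nothing more can be done
None
```

The four feet stand upright, centred on their pads, running from tallest beside the dark end block to shortest at the far end; I didn't touch the jar, and the job was handed in at about 34 s with no verdict returned.

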